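# Lay out the reference standards for a conductivity meter check

### The arm

A 7-joint arm with a two-finger parallel gripper is mounted at the origin on the work surface. World frame = base frame: x ahead of the robot, y to its left, z up, the work surface at z = 0. Lengths are in mm, angles in rad, forces in N, time in s.
With the tool pointing down it reaches from about 400 to 875 mm from the base axis. Payload 6.5 kg.
Tool frame: the origin (TCP) lies between the finger pads; the fingertips stand 25 mm ahead of it and the grasp point (between the pads) lies 6 mm ahead of it; z points along the fingers, y is the line along which they close (so a half turn about z gives the same grasp; the last joint's range is limited). The gripper opens to 88 mm and grips with 3 to 60 N. Pads are 18 mm wide; open, the fingers measure 123 mm over their backs; the gripper's body (75 mm by 187 mm) begins 45 mm behind the grasp point.
Start: joints at [1.265, 0.536, -0.004, 1.538, 0.003, 1.067, -0.071], TCP at [154.377, -631.393, 263.716] pointing down, gripper open.
Joint ranges: [-2.7, 2.7], [-0.37, 2.16], [-1.27, 1.26], [0.24, 2.4], [-1.31, 4.45], [0.19, 1.91], [-2.76, 2.76]. Speed limits (rad/s): [2.39, 2.39, 3.14, 3.14, 3.14, 3.14, 3.14].

### API

Orientations are given as [roll, pitch, yaw] about the fixed x, y, z axes, in that order (R = Rz(yaw) Ry(pitch) Rx(roll)).
In Python, from station import env, solver, viewer, hand_in gives the robot as it stands. The module is installed in compiled form; this text tells all that it offers. Calls block until the motion is done:
- env.move_pose(position, orientation): joint-space move of the TCP to a pose.
- env.servo_line(position, attitude=None, rate=150): straight line of the TCP; attitude=None keeps the orientation; rate is the mean speed in mm/s.
- env.goto_joints(angles): joint-space move.
- env.move_gripper(opening): finger opening in mm; the grip force is fixed at half the most; returns when the fingers have stopped.
- env.hold(seconds).
- solver.solve_ik(position, orientation): joint angles nearest the present ones, or None.
- viewer.read_camera(name): name is "scene" or "top" or "wrist"; returns a dict with "image" (420x560x3 uint8, red, green, blue), "range_z" (420x560 float32, mm along the optical axis (not along the pixel's ray), 0 where there is no reading), "mtx" (3x3 intrinsics, pixels), "extrinsics" (4x4, takes a point from camera to world coordinates); the wrist camera has in their place "hand_eye" (4x4, takes a point from camera to tool coordinates, whose origin is the TCP and whose axes are the flange's). Camera axes: x right, y up, looking along -z (the intrinsics and any distortion apply to the point x, -y, -z); pixel columns grow to the right and rows downward; lengths in mm; the calibration is good to about 2 mm. A picture is of the moment at which its call begins: read the wrist's pose just before it.
A pose or a line that the arm cannot do raises env.MotionError and nothing moves.
- hand_in(): hands the job in; it is judged then, once.
Readings, each from a call of its own:
- env.read_time_s(): time.
- env.read_q(): joint angles.
- env.read_joint_vel(): joint speeds.
- env.read_tau(): joint torques, N m.
- env.read_tool_pos(): TCP position.
- env.read_ee_rot(): TCP orientation.
- env.read_wrist_force(): force on the tool from outside, world axes, zero at the start.
- env.read_torque(): the same for the moment, N m.
- env.read_finger_gap(): finger opening in mm.
- env.read_gripper_force(): force on a finger pad.
Only numpy, scipy, OpenCV 4.12 (cv2) and the standard library are available. Lean on these libraries where they do the work, as an engineer would, in place of code of your own. Each camera call takes 0.05 s, during which the arm holds its last target. There are 200 camera calls.

### The job

Set out the meter check on the aluminium plate: copper block centred on the orange disc with the loose black probe standing upright on the middle of it, and the round steel standard centred on the blue tile. Lay the brass bar flat on the bare plate midway between disc and tile, in line with them and pointing straight away from the robot, square to the plate; stand the white-capped jar upright on the plate directly behind the blue tile (on the side away from the robot), leaving a 2 cm gap. Leave the glass beaker where it stands, and let go of everything at the end.

Things in the scene. Friction and masses are not known exactly. Their poses are not given: they have to be found in the camera images.
- plate: Fixed silvery aluminium plate, 220 (x) x 320 (y) x 10 mm high, turned up to 0.25 rad. Origin: centre of its underside; x points away from the robot, y to the left as the robot sees it. Orange disc and blue tile lie on it centred at x = -35 mm, y = +85 or -85 mm (which is left changes), so the brass bar's spot is x = -35, y = 0 on the bare plate, 10 mm above the bench.
- disc: Fixed flat orange-brown bakelite disc, diameter 80 mm, 6 mm thick, lying on the plate (its top is 16 mm above the bench). Origin: centre of its underside. Axes parallel to the plate's.
- tile: Fixed flat blue ceramic tile, 80 x 80 x 6 mm, lying on the plate (its top is 16 mm above the bench). Origin: centre of its underside. Axes parallel to the plate's: x points away from the robot. With a 2 cm gap the jar's axis is 80 mm behind the tile's centre.
- copper: Loose square copper block, 50 x 50 x 16 mm high, about 0.35 kg, lying flat. Origin: centre of its underside; x and y along its sides, z up. Starts on the bench, turned up to 0.4 rad.
- brass: Loose yellow brass bar, 70 (its x) x 30 (its y) x 16 mm high, about 0.28 kg, lying flat. Origin: centre of its underside. Starts on the bench, its long axis within 0.4 rad of pointing away from the robot.
- steel: Loose round grey steel standard, diameter 44 mm, 16 mm high, about 0.19 kg, lying flat. Origin: centre of its underside, z up. Starts on the bench.
- probe: Loose black cylindrical probe, diameter 32 mm up to 70 mm height, with a white band at the foot, an aluminium band near the top and a slim brass and black connector (no cable) on top that brings it to 90 mm; about 0.15 kg, standing upright. Origin: centre of its underside, z up. Starts on the bench.
- jar: Loose small amber glass jar with a paper label, diameter 40 mm up to 42 mm height, and a white cap of diameter 36 mm above that, 60 mm high in all; about 0.09 kg, standing upright, closed. Origin: centre of its underside, z up. Starts on the bench.
- beaker: Loose open glass beaker, to be left alone, 57 mm wide at the rim, 68 mm high, green pad on its floor. Origin: centre of its underside. It and the five things to move stand on the bench in two rows of three, left and right of the plate, rows running away from the robot, neighbouring centres at least 80 mm apart; which stands where changes.
There are look-alikes about, which are no part of the job. There is more than one size of the brass; the one meant has the size given above.

How it is judged (in metres and radians):
At the end, for the whole second after the job is handed in: Copper on disc and steel on tile: 12 mm. Probe on copper: 10 mm. Brass on plate midway: 12 mm sideways, 14 mm fore/aft, 0.2 rad. Jar on plate 80 +-12 mm behind tile centre, 14 mm sideways. All upright (0.1 rad), at their resting height, released and at rest (horizontal distance between copper and disc below 0.012 m and z of copper in the frame of disc between 0.003 and 0.009 m and horizontal distance between probe and copper below 0.01 m and z of probe in the frame of copper between 0.013 and 0.019 m and horizontal distance between steel and tile below 0.012 m and z of steel in the frame of tile between 0.003 and 0.009 m and x of brass in the frame of plate between -0.049 and -0.021 m and y of brass in the frame of plate between -0.012 and 0.012 m and z of brass in the frame of plate between 0.007 and 0.013 m and angle between the x axis of brass and the x axis of plate, either way round below 0.2 rad and x of jar in the frame of tile between 0.068 and 0.092 m and y of jar in the frame of tile between -0.014 and 0.014 m and z of jar in the frame of tile between -0.003 and 0.003 m and angle between each of copper, brass, steel, probe, jar's own z axis and vertical below 0.1 rad and linear speed of each of copper, brass, steel, probe, jar below 0.01 m/s); the robot touches nothing.
It fails at once if the glass beaker is shifted by more than 15 mm or tipped (distance of beaker from where it was at the start of the episode above 0.015 m or angle between beaker's own z axis and vertical above 0.25 rad).
It also fails if it takes over 144 s, if anything falls off the work surface, if the arm or the gripper's body presses on something with over 40 N, if the wrist force passes 120 N, or if a joint passes its speed limit or range.

## Working session

There is one attempt and no reset: what is moved stays moved. The work goes in short steps, each a Python script; the robot and the scene stay as the last script left them, time stands still between calls to the robot, and variables do not carry over. Pictures are saved under pics/ and viewed, at most 14 in all, crops included, and the job is handed in when it is done.

```bash
mkdir -p pics
python3 - <<'E'
from station import env, viewer
import cv2, numpy as np, pickle
print(env.read_tool_pos(), env.read_ee_rot(), env.read_time_s())
for n in ["top","scene"]:
    c=viewer.read_camera(n); pickle.dump(c,open(f"{n}.pkl","wb"))
    cv2.imwrite(f"pics/{n}0.png",c["image"][:,:,::-1])
    print(n,{k:v for k,v in c.items() if k not in("image","range_z")}, c["range_z"].max())
E
```

```text
[ 154.20495938 -630.85749756  262.83842255] [-3.13985267e+00  1.28245302e-04  2.39844760e-01] 0.0
top {'mtx': array([[392.25746558,   0.        , 278.7572341 ],
       [  0.        , 392.25746558, 218.20858032],
       [  0.        ,   0.        ,   1.        ]]), 'extrinsics': array([[ 6.91889602e-03,  9.98399341e-01, -5.61327423e-02,
         4.10354943e+02],
       [-9.99787868e-01,  5.81767616e-03, -1.97578848e-02,
        -2.48960188e+01],
       [-1.93996970e-02,  5.62575375e-02,  9.98227800e-01,
         9.48940820e+02],
       [ 0.00000000e+00,  0.00000000e+00,  0.00000000e+00,
         1.00000000e+00]])} 1528.4791
scene {'mtx': array([[380.43496953,   0.        , 280.53660045],
       [  0.        , 380.43496953, 205.92301518],
       [  0.        ,   0.        ,   1.        ]]), 'extrinsics': array([[ 1.97513942e-01, -8.55489767e-01,  4.78670555e-01,
         9.29294147e+02],
       [ 9.80237027e-01,  1.66817714e-01, -1.06335416e-01,
        -1.08549947e+02],
       [ 1.11181328e-02,  4.90213329e-01,  8.71531571e-01,
         8.60764406e+02],
       [ 0.00000000e+00,  0.00000000e+00,  0.00000000e+00,
         1.00000000e+00]])} 2159.8257
```

View pics/top0.png

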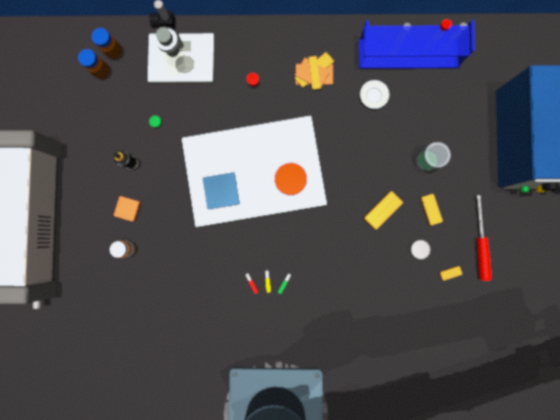

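View pics/scene0.png

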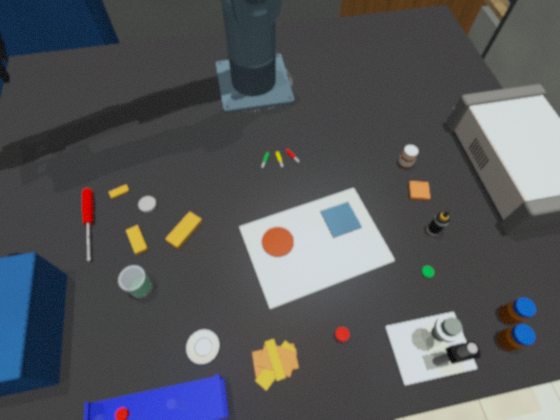

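Top view: the tile is at (221,191), left (+y), and the disc at (290,179). The probe is at (127,160), copper (127,208), jar (122,249), steel (421,250) and beaker (433,156). Brass candidates are (432,209), (384,210) and (451,273), so next I measure their sizes.

```bash
cat > h.py <<'E'
import numpy as np, cv2
def ray(c,u,v,E=None):
    K=c["mtx"];E=c["extrinsics"] if E is None else E
    d=np.stack([(np.asarray(u)-K[0,2])/K[0,0],-(np.asarray(v)-K[1,2])/K[1,1],-np.ones(np.shape(u))],-1)
    return E[:3,3],d@E[:3,:3].T
def at_z(c,uv,z,E=None):
    uv=np.asarray(uv,float);o,d=ray(c,uv[...,0],uv[...,1],E)
    return o+d*((z-o[2])/d[...,2])[...,None]
def cloud(c,E=None):
    v,u=np.mgrid[:420,:560];o,d=ray(c,u,v,E)
    return o+d*c["range_z"][...,None]
def blobs(mask,minpx=25):
    n,l,s,ce=cv2.connectedComponentsWithStats(mask.astype(np.uint8))
    return [(s[i,4],ce[i],(l==i)) for i in range(1,n) if s[i,4]>=minpx]
def rect(c,mask,z,E=None):
    """centre, long side, short side, angle of long side (world) of a mask seen at height z"""
    v,u=np.nonzero(mask);s=[(-.5,-.5),(.5,-.5),(-.5,.5),(.5,.5)]
    uv=np.concatenate([np.c_[u+a,v+b] for a,b in s]);p=at_z(c,uv,z,E)[:,:2].astype(np.float32)
    (x,y),(w,h),_=r=cv2.minAreaRect(p);b=cv2.boxPoints(r)
    e=[b[1]-b[0],b[2]-b[1]];L=max(e,key=np.linalg.norm);a=np.arctan2(L[1],L[0])
    return np.round([x,y,max(w,h),min(w,h),(a+np.pi/2)%np.pi-np.pi/2],2), at_z(c,np.c_[u,v],z,E)[:,:2].mean(0).round(1)
E
python3 - <<'E'
import pickle; from h import *
c=pickle.load(open("top.pkl","rb")); P=cloud(c); hsv=cv2.cvtColor(c["image"],cv2.COLOR_RGB2HSV); im=c["image"]
H,S,V=[hsv[...,i].astype(int) for i in range(3)]
print("bench z",np.median(P[280:330,100:200,2]))
for n,(u,v) in dict(copper=(127,208),b1=(432,209),b2=(384,210),b3=(451,273),steel=(421,250),disc=(290,179),tile=(221,191),plate=(250,150),jar=(122,249),probe=(127,160),beaker=(433,156)).items():
    w=P[v-12:v+13,u-12:u+13,2]; print(n,(u,v),P[v,u].round(1),hsv[v,u],"zmax",np.percentile(w,97).round(1))
def comp(mask,u,v,z,n):
    for a,ce,m in blobs(mask):
        if m[v,u]: print(n,a,ce.round(1),*rect(c,m,z))
sat=(S>120)&(V>90)
for n,u,v,z in [("copper",127,208,16),("b1",432,209,16),("b2",384,210,16),("b3",451,273,10),("disc",290,179,16)]: comp(sat&(H<40),u,v,z,n)
comp((S>90)&(H>90)&(H<125)&(V>60),221,191,16,"tile")
comp((V>110),421,250,16,"steel"); 
pl=((V>180)&(S<60))|(sat&(H<40))|((S>90)&(H>90)&(H<125)&(V>60)); comp(pl,250,150,10,"plate")
comp(V>120,122,249,60,"jar"); comp(P[...,2]>8,122,249,30,"jarH"); comp(P[...,2]>8,127,160,30,"probeH"); comp(P[...,2]>8,433,156,60,"beakerH")
E
```

```text
bench z -0.6572376367486754
copper (127, 208) [485.3 358.7  15.9] [ 16 157 239] zmax 18.1
b1 (432, 209) [ 486.7 -369.    16.5] [ 25 178 237] zmax 18.3
b2 (384, 210) [ 483.5 -255.3   19.2] [ 25 174 238] zmax 23.5
b3 (451, 273) [ 335.9 -414.7    7.5] [ 24 182 237] zmax 12.4
steel (421, 250) [ 389.7 -342.7   13.9] [  8   4 228] zmax 18.1
disc (290, 179) [557.1 -32.7  15.8] [ 11 225 236] zmax 18.8
tile (221, 191) [527.4 132.6  15.8] [103 131 191] zmax 18.7
plate (250, 150) [628.9  64.8   7.8] [103   7 243] zmax 13.2
jar (122, 249) [388.1 348.4  62.2] [107   7 243] zmax 61.9
probe (127, 160) [410.4 -24.9 948.9] [45  7 77] zmax 88.7
beaker (433, 156) [ 602.3 -354.1   67.7] [ 74  47 188] zmax 70.6
copper 498 [126.4 208.4] [484.42 360.13  58.15  56.03   1.29] [484.4 360. ]
b1 458 [431.4 209.2] [ 4.8667e+02 -3.6768e+02  7.6990e+01  3.7480e+01  3.1000e-01] [ 486.4 -367.7]
b2 759 [383. 210.] [ 483.89 -253.76   98.11   46.67   -0.78] [ 483.8 -253.7]
b3 229 [450.4 272.8] [ 336.86 -412.53   55.38   27.22   -1.24] [ 336.6 -412.3]
disc 779 [290.2 178.5] [558.31 -32.65  77.21  74.26   0.  ] [558.2 -33.2]
tile 973 [220.7 190.5] [5.2875e+02 1.3348e+02 7.7890e+01 7.7810e+01 1.7000e-01] [528.7 133.4]
steel 318 [420.3 249.2] [ 3.9102e+02 -3.4087e+02  4.7250e+01  4.6800e+01 -1.0000e-02] [ 391.7 -340.5]
plate 11736 [253.4 170.8] [578.36  56.25 322.12 222.78  -1.4 ] [577.9  55.8]
jar 264 [118.2 249.1] [387.98 357.4   46.19  38.63  -1.56] [387.6 358.1]
jarH 354 [122. 249.] [387.29 362.03  59.55  39.92  -1.56] [387.4 362.1]
probeH 300 [124.6 159.6] [600.09 361.21  63.09  36.09   1.16] [599.8 361.9]
beakerH 682 [433.4 156.7] [ 600.62 -358.05   77.99   60.41   -0.8 ] [ 602.5 -357.8]
```

b1 at (486,-368) fits 70×30 (b2 is larger, b3 smaller). Plate yaw is about 0.175. Next: a check of the power-supply clearance and close wrist looks on the left row.

```bash
cat >> h.py <<'E'
from scipy.spatial.transform import Rotation as Rn
def wrist(env,viewer):
    p,r=env.read_tool_pos(),env.read_ee_rot(); c=viewer.read_camera("wrist")
    T=np.eye(4);T[:3,:3]=Rn.from_euler("xyz",r).as_matrix();T[:3,3]=p
    c["extrinsics"]=T@c["hand_eye"]; return c
def show(c,n): cv2.imwrite(f"pics/{n}.png",c["image"][:,:,::-1])
E
python3 - <<'E'
import pickle; from h import *
from station import env, viewer
c=pickle.load(open("top.pkl","rb")); P=cloud(c)
m=(P[...,0]>250)&(P[...,0]<720)&(P[...,1]>400)&(P[...,2]>30)&(P[...,2]<400); print("supply y min",np.percentile(P[m][:,1],[0,1,5]),np.percentile(P[m][:,2],[5,50,95]))
t=env.read_time_s()
env.move_pose([484,330,330],[np.pi,0,0]); print(env.read_time_s()-t)
w=wrist(env,viewer); pickle.dump(w,open("w1.pkl","wb")); show(w,"w1"); print(w["hand_eye"].round(2),w["mtx"])
E
```

```text
supply y min [527.22463534 529.01905594 530.48206688] [ 39.76161238 106.14904586 115.39114354]
3.5417
[[  -0.      0.95    0.3    76.81]
 [   1.      0.      0.     -1.21]
 [   0.      0.3    -0.95 -120.64]
 [   0.      0.      0.      1.  ]] [[368.74963609   0.         282.33329998]
 [  0.         368.74963609 206.03069508]
 [  0.           0.           1.        ]]
```

View pics/w1.png

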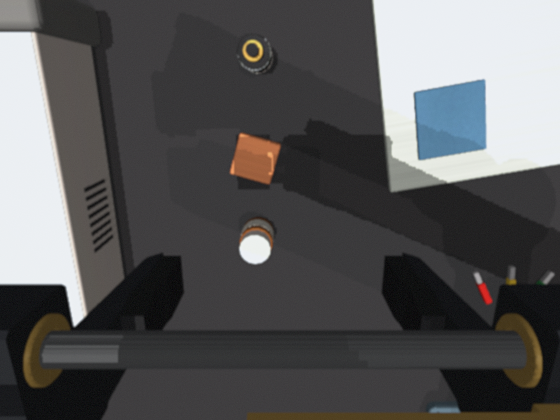

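The wrist view shows the probe (256,53), copper (255,159) and jar cap (256,248), with the tile at (451,119). I measure these now.

Run:
```python
import pickle; from h import *
w=pickle.load(open("w1.pkl","rb")); P=cloud(w); hsv=cv2.cvtColor(w["image"],cv2.COLOR_RGB2HSV);H,S,V=[hsv[...,i].astype(int) for i in range(3)]
print("bench",np.median(P[100:120,320:350,2]))
def comp(mask,u,v,z,n):
    for a,ce,m in blobs(mask):
        if m[v,u]: print(n,a,ce.round(1),*rect(w,m,z))
comp((S>110)&(H<25)&(V>100),255,159,16,"copper")
comp((S>90)&(H>90)&(H<125)&(V>60),451,119,16,"tile")
box=np.zeros((420,560),bool);box[210:270,230:285]=1
m=box&(P[...,2]>56);print("jarcap",m.sum(),P[m].mean(0),P[m].min(0),P[m].max(0))
comp(box&(V>180)&(S<40),255,248,60,"jarcap col")
box[:]=0;box[25:80,230:285]=1
for lo,hi in[(5,60),(60,75),(75,88),(86,100)]:
    m=box&(P[...,2]>lo)&(P[...,2]<hi);q=P[m];print("probe",lo,hi,len(q),q.mean(0).round(1),q.min(0).round(1),q.max(0).round(1)) if len(q) else 0
```

```text
bench -0.18780481237763524
copper 1796 [254.5 158.2] [ 4.8485e+02  3.6346e+02  5.2910e+01  5.2160e+01 -2.8000e-01] [485.4 363.6]
tile 4606 [450.5 119.3] [528.76 137.09  78.94  78.04  -1.4 ] [529.9 137.1]
jarcap 717 [390.27129011 362.0010477   64.80469716] [369.72299611 330.55705626  56.0613412 ] [561.28966374 379.72396578 450.45705243]
jarcap col 687 [254.5 248.9] [ 3.8778e+02  3.6214e+02  3.6470e+01  3.5630e+01 -4.0000e-02] [388.1 362.7]
probe 5 60 91 [586.3 350.2  25.6] [581.  341.9   6.2] [601.8 365.6  59.8]
probe 60 75 631 [596.2 357.2  69.3] [581.3 342.2  61.6] [612.4 373.7  74.7]
probe 75 88 178 [596.1 357.6  80. ] [588.4 349.3  75.5] [605.8 367.   87.9]
probe 86 100 154 [597.2 358.   89.7] [591.3 352.3  86.2] [602.9 363.3  91.9]
```

```bash
cat >> h.py <<'E'
def pick(env,x,y,z,yaw,opening,up=220):
    env.move_gripper(opening)
    env.move_pose([x,y,z+110],[np.pi,0,yaw]); env.servo_line([x,y,z],rate=120)
    env.move_gripper(0); print("gap",env.read_finger_gap(),"F",env.read_gripper_force())
    env.servo_line([x,y,up],rate=200)
def place(env,x,y,z,yaw,opening,up=220,hover=60):
    env.move_pose([x,y,z+hover],[np.pi,0,yaw]); env.servo_line([x,y,z],rate=60)
    env.hold(.2); print("wrist F",np.round(env.read_wrist_force(),1),"tcp",np.round(env.read_tool_pos(),1))
    env.move_gripper(opening); env.servo_line([x,y,up],rate=150)
def find(w,n,z,lo,hi,minpx=800):
    hsv=cv2.cvtColor(w["image"],cv2.COLOR_RGB2HSV)
    for a,ce,m in blobs(cv2.inRange(hsv,lo,hi)>0,minpx): print(n,a,ce.round(1),*rect(w,m,z,w["extrinsics"]))
E
python3 - <<'E'
from h import *; from station import env, viewer; import pickle
pick(env,484.9,363.5,29,-.28,66)
env.move_pose([460,50,330],[np.pi,0,.175])
w=wrist(env,viewer); show(w,"w2"); pickle.dump(w,open("w2.pkl","wb"))
find(w,"tile",16,(90,90,60),(125,255,255)); find(w,"orange",16,(0,110,100),(25,255,255)); print(env.read_time_s(), env.read_finger_gap())
E
```

```text
gap 48.982015975830386 F 30.000977218151093
tile 4943 [220.1  85.2] [528.39 135.27  78.42  76.68  -1.4 ] [529.4 135.6]
orange 3960 [371.1  85.6] [ 5.5751e+02 -3.1210e+01  7.8080e+01  7.7420e+01  2.2000e-01] [558.6 -30.9]
orange 2176 [529.4 186.8] [ 480.09 -251.3    87.86   44.08   -0.78] [ 478.7 -248.4]
orange 11955 [282.4 278.9] [298.79  23.79 158.92 148.75  -1.39] [302.6  24.5]
9.0 49.59630355403709
```

View pics/w2.png

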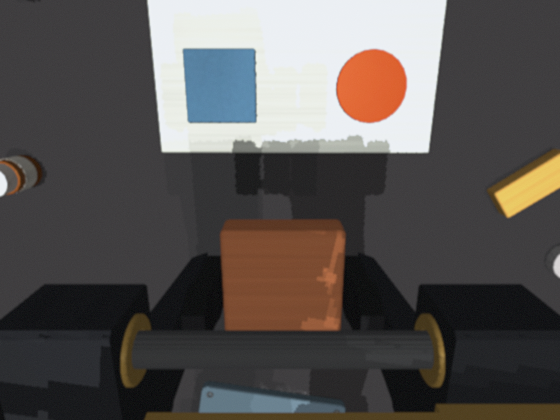

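The wrist view shows the copper held squarely, the tile (220,85) and the disc (371,86). I place the copper, then look at the right row.

Run:
```python
from h import *; from station import env, viewer; import pickle
place(env,558,-31,45.5,.175,62)
env.move_pose([450,-300,330],[np.pi,0,0])
w=wrist(env,viewer); show(w,"w3"); pickle.dump(w,open("w3.pkl","wb"))
find(w,"orange",16,(0,110,100),(35,255,255),400); find(w,"grey",16,(0,0,110),(180,40,255),400); print(env.read_time_s())
```

```text
wrist F [-2.2  0.7 -0.1] tcp [558.1 -31.   45.6]
orange 4083 [41.4 60.7] [557.86 -32.98  79.81  78.2   -1.51] [558.6 -31.6]
orange 2854 [244.5 130.4] [ 482.77 -251.84   95.21   42.26   -0.78] [ 483.8 -252.5]
orange 1660 [342.9 127.5] [ 4.8627e+02 -3.6677e+02  7.2280e+01  3.2740e+01  3.2000e-01] [ 487.4 -366.5]
orange 1607 [434.2 223.9] [ 3.6774e+02 -4.8677e+02  1.0627e+02  2.8560e+01  6.0000e-02] [ 369.  -486.7]
orange 601 [371.2 246.3] [ 338.23 -409.6    50.19   24.51   -1.25] [ 338.9 -410.2]
grey 10685 [61.3 72.1] [552.54 -32.19 160.37 141.89  -1.4 ] [545.7 -51.2]
grey 1175 [355.5  16.3] [ 601.3  -370.64   66.5    36.55   -1.57] [ 603.6 -373.8]
grey 500 [439.5 140.7] [ 4.6959e+02 -4.8029e+02  1.0167e+02  8.4200e+00  6.0000e-02] [ 472.2 -480. ]
grey 886 [316.5 207. ] [ 3.9098e+02 -3.3891e+02  4.2770e+01  4.2050e+01  2.0000e-02] [ 391.2 -338.9]
14.2917
```

View pics/w3.png

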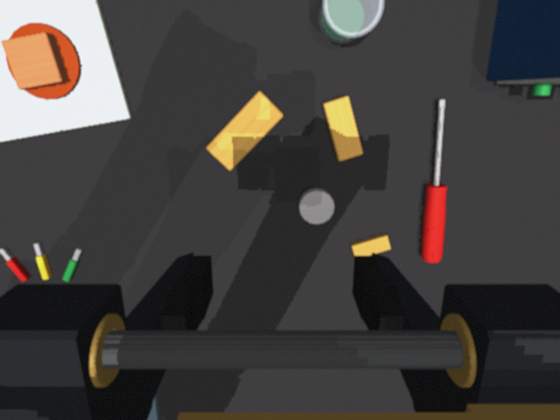

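The wrist view shows the copper on the disc (34,60), the right-size brass (343,128) and the steel (316,207). I move the brass and steel.

Run:
```python
from h import *; from station import env, viewer; import pickle
pick(env,486.7,-366.7,29,.32,48)
place(env,543.5,52.2,39.5,.175,42)
pick(env,391.1,-338.9,29,0,62)
place(env,529,135.4,45.5,.175,56)
env.move_pose([450,50,330],[np.pi,0,.175]); print(env.read_time_s())
w=wrist(env,viewer); show(w,"w4"); pickle.dump(w,open("w4.pkl","wb"))
```

```text
gap 29.44551007446673 F 30.001154243946075
wrist F [-1.4  0.2  0.6] tcp [543.6  52.2  39.6]
gap 42.77764192180271 F 30.001351833343506
wrist F [-0.2 -0.2 -1.3] tcp [529.3 135.5  45.6]
33.0583
```

View pics/w4.png

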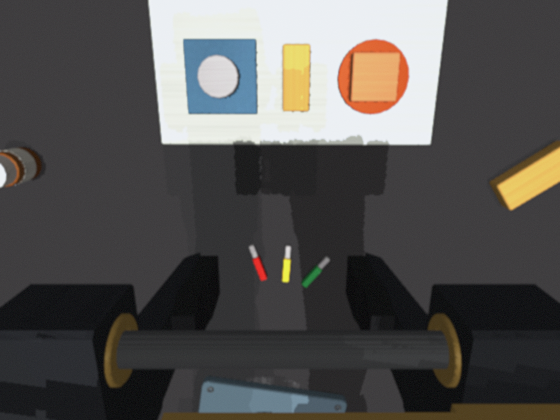

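The steel (218,76) sits on the tile, the brass (297,77) is between tile and disc, and the copper (375,76) is on the disc. Next I measure offsets in the plate frame.

Run:
```python
from h import *; import pickle
w=pickle.load(open("w4.pkl","rb"));hsv=cv2.cvtColor(w["image"],cv2.COLOR_RGB2HSV)[:150];P=cloud(w)[:150]
print(hsv[76,375],hsv[76,345],hsv[76,297],hsv[76,218],hsv[45,190],P[76,375],P[76,297])
find(w,"tile",16,(90,90,60),(125,255,255)); find(w,"disc+cop",16,(0,110,100),(19,255,255)); find(w,"brass",26,(20,110,100),(35,255,255))
m=np.zeros((420,560),bool);h=np.zeros(m.shape,bool);h[:150]=P[...,2]>24
for n,u,z in[("copper",375,32),("brass",297,26),("steel",218,32)]:
    for a,ce,m in blobs(h,200):
        if m[76,u]: print(n,a,*rect(w,m,z))
m=np.zeros(h.shape,bool);m[:150]=(hsv[...,1]<200)&(hsv[...,1]>90)&(hsv[...,0]<20)
for a,ce,q in blobs(m,300): print("copcol",a,*rect(w,q,32))
m[:150]=0;m[40:112,186:254]=(hsv[40:112,186:254,1]<60)
for a,ce,q in blobs(m,300): print("steelcol",a,*rect(w,q,32))
```

```text
[ 15 131 235] [  9 190 228] [ 22 145 235] [  0   2 220] [103 116 162] [558.39532036 -29.69241847  31.00079296] [544.0890747   52.44919865  25.01423811]
tile 3550 [221.8  75.5] [528.66 135.46  78.44  76.57  -1.4 ] [530.  134.4]
disc+cop 4064 [372.9  76.3] [557.58 -31.2   78.89  77.65  -1.4 ] [558.6 -30.9]
brass 1628 [295.9  76.3] [5.4201e+02 5.3350e+01 6.6690e+01 2.9030e+01 1.8000e-01] [543.3  53.5]
brass 1694 [531.9 180. ] [ 479.44 -244.03   77.4    37.49   -0.78] [ 478.5 -241.3]
copper 2319 [556.75 -29.04  51.86  49.54  -1.4 ] [557.2 -29. ]
brass 1806 [5.4159e+02 5.2350e+01 6.9820e+01 3.0860e+01 1.8000e-01] [542.  53.]
steel 1384 [528.16 135.84  44.72  44.02  -1.17] [528.4 135.9]
copcol 3798 [556.43 -27.72  76.23  74.79  -1.4 ] [557.2 -25.3]
steelcol 1436 [528.63 136.33  45.26  43.41  -1.4 ] [528.9 136.1]
```

All are within about 2 mm. Now the jar and probe.

Run:
```python
from h import *; from station import env, viewer; import pickle
pick(env,388,362.3,32,0,64)
place(env,607.8,149.3,42.5,.175,58)
pick(env,597,358,58,0,60,up=260)
place(env,557.3,-30,90.5,.175,56,up=260,hover=80)
env.move_pose([450,50,330],[np.pi,0,.175]); print(env.read_time_s())
w=wrist(env,viewer); show(w,"w5"); pickle.dump(w,open("w5.pkl","wb"))
s=viewer.read_camera("top"); pickle.dump(s,open("top2.pkl","wb")); s=viewer.read_camera("scene"); show(s,"s5")
P=cloud(w)
def top(n,x,y,lo,hi):
    q=P[(abs(P[...,0]-x)<35)&(abs(P[...,1]-y)<35)&(P[...,2]>lo)&(P[...,2]<hi)]
    print(n,len(q),((q.min(0)+q.max(0))/2).round(1),q.mean(0).round(1),np.ptp(q,0).round(1)) if len(q) else print(n,"none")
top("jar",608,149,64,80); top("probe sh",557,-30,97,107); top("probe tip",557,-30,117,130); top("copper",557,-30,28,36)
```

```text
gap 39.450802556459145 F 29.994268398731947
wrist F [ 0.4 -1.  -1.1] tcp [608.  149.3  42.6]
gap 30.281889727365744 F 29.938965977863532
wrist F [ 0.4  0.5 -1.9] tcp [557.5 -30.   90.8]
51.4167
jar 103 [592.4 147.8  67.8] [591.6 146.9  68.7] [ 6.5 21.7  6.5]
probe sh 671 [557.9 -29.1 101.9] [557.4 -27.  101.7] [31.3 31.8  9.8]
probe tip 192 [557.9 -29.4 120.6] [557.7 -28.8 121.5] [11.9 12.3  7. ]
copper 1081 [556.9 -29.6  32. ] [553.6 -22.   31.6] [56.3 56.7  7.9]
```

View pics/w5.png

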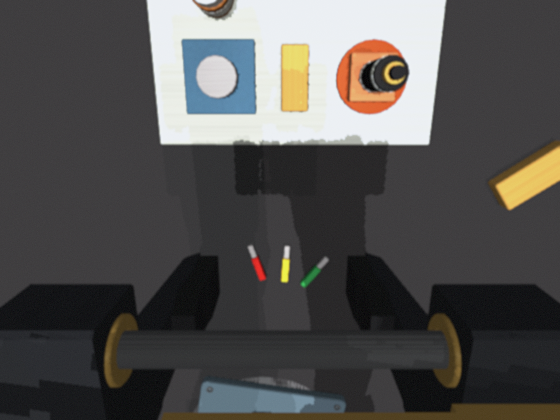

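View pics/s5.png

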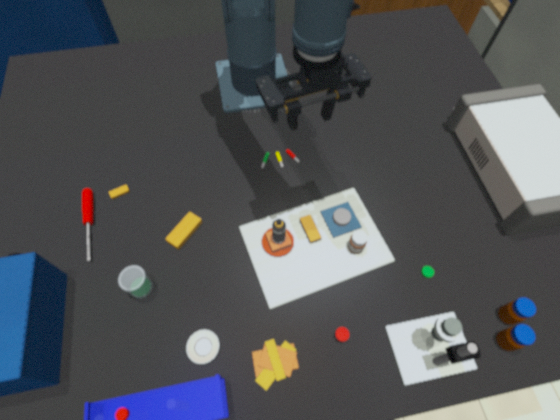

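Wrist view: steel, brass, copper and probe are all in place; the jar (214,5) is cut off at the top edge. The scene view shows it upright behind the tile at (357,243). I check it more closely.

Run:
```python
from h import *; from station import env, viewer
env.move_pose([520,120,330],[np.pi,0,.175])
w=wrist(env,viewer);P=cloud(w)
q=P[(abs(P[...,0]-608)<35)&(abs(P[...,1]-149)<35)&(P[...,2]>65)&(P[...,2]<78)]
print("jar",len(q),((q.min(0)+q.max(0))/2).round(1),q.mean(0).round(1),np.ptp(q,0).round(1))
find(w,"tile",16,(90,90,60),(125,255,255))
```

```text
jar 1105 [607.  150.3  69.6] [607.2 150.2  69.7] [35.  35.3  4.7]
tile 3040 [272. 147.] [528.9  135.81  78.07  77.47  -1.4 ] [531.3 135.6]
```

```bash
python3 -c "
from station import env,hand_in
env.hold(.5);print(env.read_time_s());print(hand_in())"
```

```text
52.6
the job is handed in; nothing more can be done
None
```

I set out all five pieces and handed the job in at 52.6 s; in the last camera measurements everything I moved sits within about 2 mm of its spot, and the beaker was left alone (`hand_in` returned no verdict).

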